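# Pin the cementing jig and hold it shut

## Task

A filter is being cemented in the hinged clamshell jig. First pull the jig's locking slide out by its upright grip, as far as its end stop, then swing the lid down and press it onto its spring buffers; after that take the pin with the round knob and wide collar from the stand and push it down through the lid's hole into the bore of the base. Finish still gripping the pin by its knob and pushing down on it, so that its collar keeps the lid fully shut against the buffers (do not let go), and leave the T-pin and the other loose things where they are.

Things in the scene. Friction and masses are not known exactly. Their poses are not given: they have to be found in the camera images.
- jig: Base of the clamshell jig, bare aluminium, 120 (x) x 110 (y) x 30 mm high, fixed to the worktop wherever it stands. Origin: centre of its underside; +x points from the slide's grip (robot side) to the hinge, +z up. On each long side a low fixing foot with a screw (to 12 mm high) reaches to y = +-75 mm. A filter lies in it. The vertical bore for the pin is at x = -35 mm, y = 0.
- lock_slide (a joint): Locking slide: flat steel bar in a channel in the top of the base, along the middle (y = 0). Value in m, 0 = pushed in; it grows as the bar is pulled out along the jig's -x (towards the robot); end stop at 0.035. Starts between 0 and 0.010, where the bar covers the bore of the base so that the pin cannot enter; the bore is clear from about 0.031. About 2 N of friction; it stays where it is left.
- slide_grip (a point): Centre of the gripping part of the slide's upright black grip. The grip is 14 mm along the jig's x, 16 mm across (y), and stands from z = 34 to 66 mm above the worktop on the bar (bar top z = 30 mm; a 22 mm square foot round the grip to z = 34 mm); this point is at z = 55 mm and moves with the slide. With the slide in, it is 28 mm before the front face of the base.
- lid (a joint): Angle of the lid in rad: 0 = fully shut, flat on the base; grows as it opens upward. Starts between 0.9 and 1.2. A stiff hinge: the lid stays where it is left, about 1.5 to 3 N at its free edge moves it. Below 0.10 rad it bears on two springy buffers, so it rests at about 0.07 rad when pressed down and let go; closing it fully needs 7 to 10 N straight down at the pin hole.
- lid_hinge (a point): Middle of the hinge axis: jig x = +62 mm, y = 0, z = 36 mm. The axis runs along the jig's y. The lid is a 12 mm thick aluminium plate, 110 mm wide, whose middle plane contains this axis; it reaches 122 mm from the axis. Shut, it spans z = 30 to 42 mm. Its 17 mm pin hole is 97 mm from the axis, in the middle of the width.
- lid_edge (a point): Middle of the lid's free edge, half-way through its thickness, 122 mm from the hinge axis; moves with the lid.
- bore_mouth (a point): Mouth of the bore in the base: jig x = -35 mm, y = 0, z = 22 mm (on the floor of the slide's channel). 14 mm diameter, 20 mm deep, chamfered; straight below the lid's hole when the lid is down.
- pin_knob (a point): Centre of the black round knob of the pin to be used, the one to grip: 24 mm diameter, 40 mm high, upright. Under the knob is a steel collar 32 mm in diameter and 5 mm thick, whose underside is 25 mm below this point; below that a 12 mm shank, 36 mm long, whose last 10 mm taper to 5 mm. 90 g. It stands upright in one of the two holes of the stand, collar on the stand's top, so that this point starts at z = 67 mm. The point's z runs up along the pin.
- pin_tip (a point): Lower end of the same pin, 61 mm below pin_knob. Fully seated with the lid shut it is at z = 6 mm.
- stand: Grey plastic pin stand, fixed, 130 (x) x 60 (y) x 42 mm high; origin: centre of its underside. Holes of 15 mm diameter at x = -35 and +35 mm; one holds the pin with the knob, the other the T-pin (either way round).
- tee_pin: T-pin, not to be used: slim steel pin with a black cross bar 44 mm long at its top, 31 mm above the stand; the bar runs across the stand. Origin: middle of the underside of its small collar, at the stand's top.
- pot: Clear pot with grey screw lid, 41 mm diameter, 40 mm high; bystander. Origin: centre of its underside.
- objective: Microscope objective, 24 mm diameter, 36 mm high, standing; bystander. Origin: centre of its underside.
- oil: Small bottle, 29 mm diameter, 63 mm high; bystander. Origin: centre of its underside.
- dish: Petri dish, 60 mm diameter, 15 mm high; bystander. Origin: centre of its underside.
- tweezers: Tweezers lying flat, 13 x 116 x 9 mm; bystander. Origin: centre of the underside.

How it is judged (in metres and radians):
On the way, in this order (a step that is already met when the one before it is completed fails the run):
1. the locking slide is pulled out to its end stop (value of joint lock_slide above 0.032 m), for 0.2 s.
2. the lid is swung down onto its buffers (value of joint lid below 0.13 rad), for 0.2 s.
At the end, for the whole second after the job is handed in: Slide at its end stop (within 5 mm); pin in the bore, tip within 5 mm of its seated height and 4 mm of the axis, under 0.15 rad off upright; lid shut to 0.028 rad; fingers still hold the pin (over 2 N) and its collar presses on the lid with over 3 N (value of joint lock_slide above 0.03 m and value of joint lid below 0.028 rad and z of pin_tip in the frame of jig below 0.011 m and horizontal distance between pin_tip and bore_mouth below 0.004 m and angle between pin_knob's own z axis and vertical below 0.15 rad and contact force between the fingers and pin above 2 N and contact force between pin and lid above 3 N); the arm keeps its last pose, push and grip.
It fails at once if the T-pin is moved by more than 20 mm (distance of tee_pin from where it was at the start of the episode above 0.02 m).
It fails at once if another loose thing on the worktop is moved by more than 30 mm (distance of any of pot, objective, oil, dish, tweezers from where it was at the start of the episode above 0.03 m).
It also fails if it takes over 64 s, if anything falls off the work surface, if the arm or the gripper's body presses on something with over 40 N, if the wrist force passes 120 N, or if a joint passes its speed limit or range.

## Robot

A 6-joint arm with a two-finger parallel gripper is mounted at the origin on a cart in front of the work surface, level with it; the furniture and walls round the work are solid. World frame = base frame: x ahead of the robot, y to its left, z up, the work surface at z = 0. Lengths are in mm, angles in rad, forces in N, time in s.
With the tool pointing down it reaches from about 300 to 775 mm from the base axis. Payload 14.6 kg.
Tool frame: the origin (TCP) lies on the centre line of the jaws, within the pads' length; the fingertips stand 19 mm ahead of it and the grasp point (between the pads) is the TCP (bot.tip_reach is the distance from the TCP to the fingertips, in mm); y points along the fingers, x is the direction in which the jaws open and shut, and the axes are right-handed (so a half turn about y gives the same grasp; the last joint's range is limited). The gripper opens to 85 mm and grips with 20 to 120 N. Pads are 22 mm wide; open, the fingers measure 114 mm over their backs; the gripper's body (76 mm by 85 mm) begins 54 mm behind the grasp point. The pads swing forward as they close: fully open they stand 13 mm farther back than shut.
Start: joints at [-0.067, 0.3, 1.521, -0, 1.321, -0.067], TCP at [549.991, -0.002, 250.281] pointing down, gripper open.
Joint ranges: [-3.03, 3.03], [-0.79, 2.21], [0.23, 2.52], [-1.04, 4.18], [0, 3.07], [-2.55, 2.55]. Speed limits (rad/s): [2.22, 2.22, 2.57, 3.14, 3.14, 3.14].

## Interface

Orientations are given as a unit quaternion [w, x, y, z].
In Python, from rig import bot gives the robot as it stands. Calls block until the motion is done:
- bot.move_to(position, orientation): joint-space move of the TCP to a pose.
- bot.servo_line(position, attitude=None, speed=150, until_force=None): straight line of the TCP; attitude=None keeps the orientation; speed is the mean speed in mm/s. With until_force (N) it stops when the force on the tool has changed by that much, and returns True; else False.
- bot.move_joints(angles): joint-space move.
- bot.move_gripper(opening, grip_force=None): finger opening in mm; grip_force is the grip in N (None keeps the last); returns when the fingers have stopped.
- bot.dwell(seconds).
- bot.ik(position, orientation): joint angles nearest the present ones, or None.
- bot.read_state(): the state.
- bot.read_camera(name): name is "scene" or "side" or "wrist"; returns a dict with "image" (384x512x3 uint8, blue, green, red), "depth" (384x512 float32, mm along the optical axis (not along the pixel's ray), 0 where there is no reading), "fovy" (degrees; the focal length in pixels is half the picture's height over the tangent of half this angle, whatever the lens; pixels are square), "cx", "cy" (the principal point, pixels), "k1" (the pictures are not rectified: a ray, as slopes to the right and down, at radius r is drawn at 1 + k1 r^2 times it, then the intrinsics apply), "eye" and "attitude" of the camera in the world; the wrist camera has in their place "mount" (4x4, takes a point from camera to tool coordinates, whose origin is the TCP and whose axes are the tool frame's). Camera axes: x right, y down, z forward; pixel columns grow to the right and rows downward; lengths in mm; the calibration is good to about 2 mm. A picture is of the moment at which its call begins: read the wrist's pose just before it.
A pose or a line that the arm cannot do raises bot.MotionError and nothing moves.
- bot.finish_job(): hands the job in, once; it reports no verdict.
The state is a dict: "clock": time; "joint_positions": joint angles; "qvel": joint speeds; "effort": joint torques, N m; "ee_pos": TCP position; "tool_rot": TCP orientation; "ft_force": force on the tool from outside, world axes, zero at the start; "moment": the same for the moment, N m; "grip_width": finger opening in mm.
Only numpy, scipy, OpenCV 4.12 (cv2) and the standard library are available. Lean on these libraries where they do the work, as an engineer would, in place of code of your own. Each camera call takes 0.05 s, during which the arm holds its last target.

## Working session

There is one attempt and no reset: what is moved stays moved. The work goes in short steps, each a Python script; the robot and the scene stay as the last script left them, time stands still between calls to the robot, and variables do not carry over. Pictures are saved under pics/ and viewed, and the job is handed in when it is done.

```bash
ls; mkdir -p pics
cat > h.py <<'E'
import numpy as np, cv2
from scipy.spatial.transform import Rotation as R
from rig import bot
def rot(q): return R.from_quat([q[1],q[2],q[3],q[0]]).as_matrix()
def quat(M):
    q=R.from_matrix(M).as_quat(); return [q[3],q[0],q[1],q[2]]
def K(c):
    f=c["image"].shape[0]/2/np.tan(np.radians(c["fovy"])/2)
    return np.array([[f,0,c["cx"]],[0,f,c["cy"]],[0,0,1.]])
def pose(c,st=None):
    a=c.get("attitude")
    if a is not None:
        a=np.array(a,float); M=a if a.shape==(3,3) else rot(a)
        return M,np.array(c["eye"],float)
    T=np.array(c["mount"]); Rt=rot(st["tool_rot"])
    return Rt@T[:3,:3], Rt@T[:3,3]+np.array(st["ee_pos"])
def rays(c,uv):
    p=cv2.undistortPoints(np.array(uv,float).reshape(-1,1,2),K(c),np.array([c["k1"],0,0,0,0.])).reshape(-1,2)
    return np.c_[p,np.ones(len(p))]
def onplane(c,uv,z,st=None):
    M,e=pose(c,st); d=rays(c,uv)@M.T
    return e+d*((z-e[2])/d[:,2])[:,None]
def cloud(c,st=None):
    h,w=c["depth"].shape; u,v=np.meshgrid(np.arange(w),np.arange(h))
    M,e=pose(c,st); d=rays(c,np.c_[u.ravel(),v.ravel()])
    P=(d*c["depth"].reshape(-1,1))@M.T+e
    P[c["depth"].ravel()==0]=np.nan
    return P.reshape(h,w,3)
E
python3 - <<'E'
from h import *
import pickle
for n in ["scene","side","wrist"]:
    st=bot.read_state(); c=bot.read_camera(n)
    pickle.dump((st,c),open(n+".pkl","wb"))
    cv2.imwrite(f"pics/{n}0.png",c["image"])
    print(n,{k:v for k,v in c.items() if k not in("image","depth")},(c["depth"]>0).mean())
print(st)
E
```

```text
pics
scene {'fovy': 46.75040461217691, 'cx': 259.77498541065177, 'cy': 195.71635592851274, 'k1': -0.16814107923024985, 'eye': array([-285.62286659, -955.64393337,  755.02215811]), 'attitude': array([-0.48659961,  0.80645033, -0.2812007 ,  0.18380657])} 0.9958292643229166
side {'fovy': 47.92724161415487, 'cx': 256.7918400065686, 'cy': 186.7107557561597, 'k1': 0.019958550312242324, 'eye': array([ 163.5436643, 1018.5566042,  668.2663144]), 'attitude': array([ 0.09111492, -0.14225546,  0.84765058, -0.50294129])} 0.9960683186848959
wrist {'fovy': 61.145861281867965, 'cx': 255.61042928009843, 'cy': 186.9420813963748, 'k1': -0.0835877134036125, 'mount': array([[ 9.99997326e-01,  1.78379012e-03,  1.47180518e-03,
         4.95317961e-01],
       [-8.72986431e-04, -2.98169766e-01,  9.54512456e-01,
        -1.22497026e+02],
       [ 2.14149770e-03, -9.54511188e-01, -2.98167412e-01,
         7.44709027e+01],
       [ 0.00000000e+00,  0.00000000e+00,  0.00000000e+00,
         1.00000000e+00]])} 0.9960988362630209
{'clock': 0.1, 'joint_positions': array([-6.66279345e-02,  3.00443912e-01,  1.52150673e+00,  6.39010767e-06,
        1.32070340e+00, -6.65960235e-02]), 'qvel': array([-3.84196297e-04, -4.01656970e-04,  2.83938587e-04, -6.62523762e-05,
       -8.46675461e-05, -4.78507968e-04]), 'effort': array([ 5.41233840e-04, -5.44380498e+01, -3.62372375e+01, -1.11349805e-04,
        3.02289474e-03, -1.80062301e-05]), 'ee_pos': array([ 5.49815195e+02, -4.56487065e-03,  2.49767670e+02]), 'tool_rot': array([ 7.07133843e-01, -7.07079520e-01,  3.86121554e-04,  3.62436435e-04]), 'ft_force': array([-0.79195364,  0.24593498, -1.7484238 ]), 'moment': array([ 0.03283405,  0.03481804, -0.01106581]), 'grip_width': 85.52427798578648}
```

View pics/scene0.png

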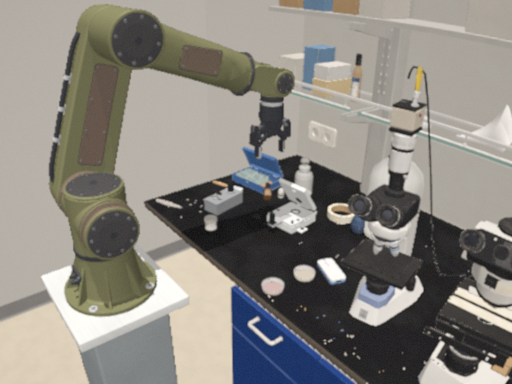

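View pics/side0.png

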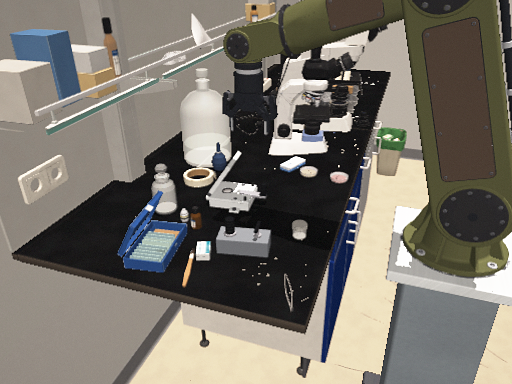

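View pics/wrist0.png

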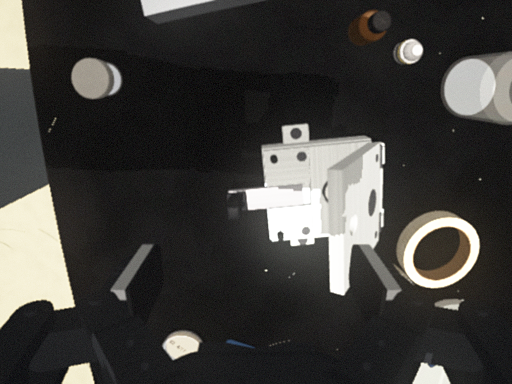

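The wrist view shows the jig (≈310,190), its slide grip (≈237,203) and the lid open to the right. The stand is only just in view at the top. Next I'll measure the jig from the depth cloud, and look for the stand in the side view (≈245,240).

Run:
```python
from h import *
import pickle
st,c=pickle.load(open("wrist.pkl","rb"))
P=cloud(c,st); z=P[...,2]
# jig base top z~30
def rep(name,m):
    m=cv2.morphologyEx(m.astype(np.uint8),cv2.MORPH_OPEN,np.ones((2,2),np.uint8))
    n,l,s,ce=cv2.connectedComponentsWithStats(m)
    for i in range(1,n):
        if s[i,4]>40:
            q=P[l==i]; print(name,s[i].tolist(),np.round(np.nanmean(q,0),1),np.round(np.nanmin(q,0)),np.round(np.nanmax(q,0)))
rep("24-33",(z>25)&(z<34)); rep("tall",z>37); rep("5-24",(z>5)&(z<24))
m=((z>25)&(z<34)).astype(np.uint8)
n,l,s,ce=cv2.connectedComponentsWithStats(m); 
print(cv2.minAreaRect(P[l==1+np.argmax(s[1:,4])][:,:2].astype(np.float32)))
for n in["scene","side"]:
    s,cc=pickle.load(open(n+".pkl","rb"))
    box=(160,150,200,100) if n=="scene" else (150,150,170,150)
    x,y,w,h=box
    cv2.imwrite(f"pics/{n}_crop.png",cv2.resize(cc["image"][y:y+h,x:x+w],None,fx=4 if n=="scene" else 4,fy=4,interpolation=cv2.INTER_CUBIC))
```

```text
24-33 [175, 0, 57, 14, 160] [498.8 151.   26. ] [471. 145.  20.] [526. 157.  34.]
24-33 [152, 12, 22, 7, 59] [458.7 143.4  25.3] [447. 141.  21.] [469. 145.  31.]
24-33 [356, 26, 13, 18, 61] [653.5 123.9  29.8] [648. 118.  16.] [665. 133.  36.]
24-33 [405, 42, 18, 20, 188] [708.5 110.4  28.1] [701. 102.  -3.] [735. 121.  36.]
24-33 [451, 58, 23, 62, 283] [762.5  75.9  30.9] [755.  42.  -2.] [801. 107.  39.]
24-33 [103, 62, 12, 31, 105] [400.5  84.4  26.7] [389.  70.  14.] [404. 101.  34.]
24-33 [227, 142, 142, 100, 6381] [596.5 -36.4  30.3] [ 519. -114.   -2.] [670.  20. 134.]
tall [142, 0, 73, 18, 706] [468.6 149.1  39.8] [443. 140.  29.] [511. 155.  43.]
tall [360, 11, 33, 31, 768] [661.1 131.   49.2] [650. 119.  -2.] [697. 150.  64.]
tall [457, 53, 55, 73, 3256] [765.9  76.4  72.5] [756.  37.  -2.] [858. 110.  99.]
tall [73, 59, 37, 40, 1080] [384.8  83.4  38. ] [349.  64.  -2.] [403. 103.  41.]
tall [0, 143, 512, 241, 42029] [564.2  -2.6 267.7] [ -475. -1395.  -856.] [933.  21. 325.]
tall [272, 157, 7, 7, 41] [ 5.708e+02 -5.000e-01  3.660e+01] [568.  -6.  28.] [575.   3.  41.]
ta
[... 413 characters left out ...]
 [109, 64, 13, 33, 187] [398.8  82.1  10.2] [386.  65.  -3.] [403.  99.  20.]
5-24 [263, 129, 109, 22, 629] [612.9  16.   17.7] [558.   8.  -2.] [685.  29.  31.]
5-24 [303, 184, 9, 21, 149] [609.3 -43.1  22. ] [604. -54.  19.] [613. -29.  30.]
5-24 [399, 214, 81, 75, 2714] [ 780.9 -119.6   18.5] [ 732. -189.   -3.] [853. -72.  25.]
5-24 [299, 239, 10, 7, 61] [ 610.5 -110.7    7.8] [ 604. -121.   -3.] [ 617. -105.   11.]
5-24 [436, 300, 27, 9, 164] [ 790.5 -177.3   49.1] [ 611. -207.   10.] [834.  11. 292.]
5-24 [164, 333, 38, 27, 712] [ 451.9 -251.6   32. ] [ 422. -296.    6.] [536.  16. 314.]
((598.7923583984375, -41.73691940307617), (161.1114959716797, 107.7389907836914), 5.40175724029541)
```

View pics/side_crop.png

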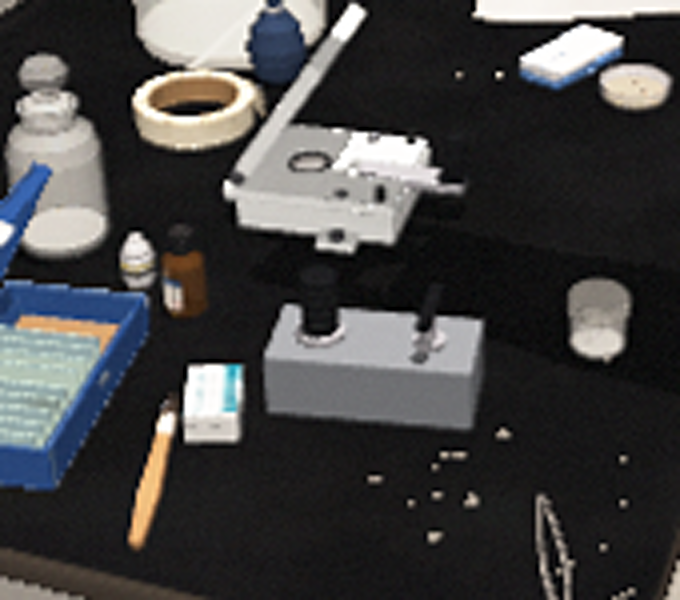

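View pics/scene_crop.png

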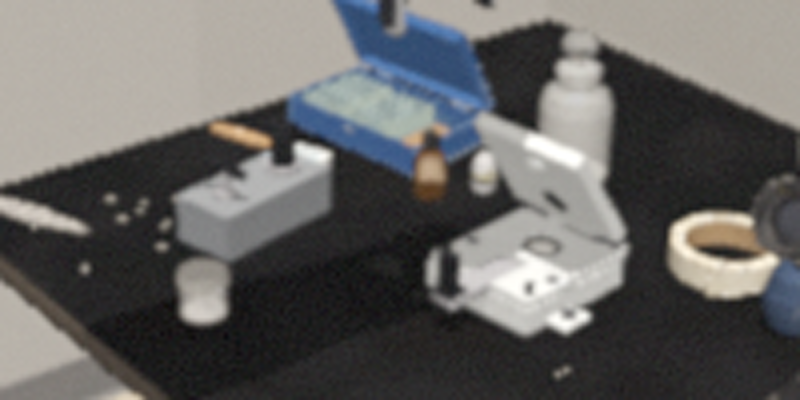

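Run:
```python
from h import *
import pickle
q=quat(np.array([[1,0,0],[0,0,1],[0,-1,0.]]))
bot.move_to([550,110,290],q)
st=bot.read_state(); c=bot.read_camera("wrist"); pickle.dump((st,c),open("w1.pkl","wb")); cv2.imwrite("pics/w1.png",cv2.resize(c["image"],(800,600),interpolation=cv2.INTER_CUBIC)); print(st["clock"],st["ee_pos"])
```

```text
0.6917 [549.84602099 110.490398   289.85393634]
```

View pics/w1.png

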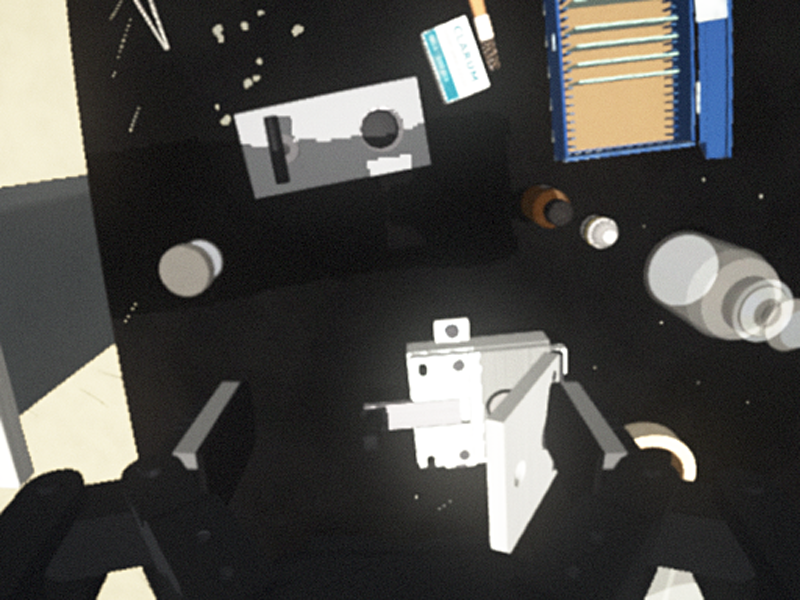

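The stand (≈333,137 in the 800 px picture) has the T-pin on the left (278,148) and the knob pin on the right (381,128). The jig is at ≈480,400 and the slide grip at ≈373,415.

Run:
```python
from h import *
import pickle
st,c=pickle.load(open("w1.pkl","rb"))
P=cloud(c,st); z=P[...,2]; s=512/800
def win(x0,y0,x1,y1):
    m=np.zeros(z.shape,bool); m[int(y0*s):int(y1*s),int(x0*s):int(x1*s)]=1; return m
def rect(m,zz):
    m=cv2.morphologyEx(m.astype(np.uint8),cv2.MORPH_CLOSE,np.ones((9,9)))
    m=cv2.morphologyEx(m,cv2.MORPH_OPEN,np.ones((3,3)))
    cs,_=cv2.findContours(m,0,cv2.CHAIN_APPROX_NONE); k=max(cs,key=cv2.contourArea).reshape(-1,2)
    W=onplane(c,k,zz,st); return cv2.minAreaRect(W[:,:2].astype(np.float32)),len(k)
ms=win(220,60,450,210)&(z>36); print("stand",rect(ms,42), np.nanmedian(z[win(220,60,450,210)&(abs(z-42)<5)]))
ms=win(340,90,420,170)&(z>75); k=np.argwhere(ms)[:,::-1]; print("knob top z",np.nanmedian(z[ms]),len(k)); W=onplane(c,k,87,st); print(W.mean(0), cv2.minEnclosingCircle(W[:,:2].astype(np.float32)))
ms=win(250,100,310,200)&(z>60); k=np.argwhere(ms)[:,::-1]; print("tee",np.nanmedian(z[ms])); W=onplane(c,k,73,st); print(W.mean(0),cv2.minAreaRect(W[:,:2].astype(np.float32)))
for nm,(st,c),wn in [("w1",(st,c),(350,390,402,460)),("w0",pickle.load(open("wrist.pkl","rb")),(350,300,385,345))]:
    Q=cloud(c,st)
    ms=win(*wn)&(Q[...,2]>48); k=np.argwhere(ms)[:,::-1]
    print(nm,"grip",np.nanmedian(Q[...,2][ms]),len(k)); W=onplane(c,k,66,st); print(W.mean(0),cv2.minAreaRect(W[:,:2].astype(np.float32)))
    # base left/front edges: top plane
    zz=Q[...,2]; m=(abs(zz-30)<4)&(Q[...,0]>540)&(Q[...,0]<690)&(Q[...,1]>-105)&(Q[...,1]<30)
    q=Q[m]; 
    import collections
    # left(+y) edge per x bin, front edge per y bin
    L=[];F=[]
    for x in range(575,660,4):
        t=q[abs(q[:,0]-x)<2]; 
        if len(t)>5: L.append((x,t[:,1].max()))
    for y in range(-90,10,4):
        t=q[abs(q[:,1]-y)<2]
        if len(t)>5: F.append((y,t[:,0].min()))
    print(np.round(L,1).tolist());print(np.round(F,1).tolist(), np.median(q[:,2]))
```

```text
stand (((503.07171630859375, 182.39627075195312), (130.18881225585938, 60.37225341796875), 10.794719696044922), 334) 40.91716675055318
knob top z 85.60904687085502 481
[537.57690161 188.88731469  87.        ] ((537.5103759765625, 188.70579528808594), 11.7874174118042)
tee 70.8043430853428
[470.2473087  176.23671761  73.        ] ((470.4501647949219, 176.0856475830078), (10.6454496383667, 43.855995178222656), 9.795660972595215)
w1 grip 64.27575301357734 203
[528.11345324 -42.98002224  66.        ] ((528.3086547851562, -42.63179397583008), (26.071624755859375, 14.835000991821289), 88.71086120605469)
[[575.0, 10.6], [579.0, 10.8], [583.0, 10.7], [587.0, 11.4], [591.0, 12.0], [595.0, 12.2], [599.0, 12.8], [603.0, 13.5], [607.0, 13.4], [611.0, 13.8], [615.0, 14.4], [619.0, 14.5], [623.0, 14.9], [627.0, 15.1], [631.0, 15.7], [635.0, 15.9], [639.0, 16.5], [643.0, 16.8], [647.0, 17.3], [651.0, 18.1], [655.0, 18.5], [659.0, 18.9]]
[[-90.0, 568.7], [-86.0, 568.6], [-82.0, 568.5], [-78.0, 567.1], [-74.0, 567.0], [-70.0, 567.0], [-66.0, 566.9], [-62.0, 566.9], [-58.0, 541.1], [-54.0, 541.1], [-5
[... 457 characters left out ...]
], [587.0, 9.9], [591.0, 10.9], [595.0, 10.9], [599.0, 11.6], [603.0, 12.1], [607.0, 12.7], [611.0, 12.8], [615.0, 13.4], [619.0, 13.3], [623.0, 14.1], [627.0, 14.5], [631.0, 14.7], [635.0, 15.3], [639.0, 15.7], [643.0, 15.7], [647.0, 16.7], [651.0, 16.9], [655.0, 17.5], [659.0, 18.1]]
[[-90.0, 568.6], [-86.0, 568.5], [-82.0, 567.3], [-78.0, 567.2], [-74.0, 567.1], [-70.0, 566.0], [-66.0, 565.9], [-62.0, 565.8], [-58.0, 541.0], [-54.0, 540.9], [-50.0, 541.0], [-46.0, 541.0], [-42.0, 541.0], [-38.0, 541.0], [-34.0, 541.0], [-30.0, 562.0], [-26.0, 562.0], [-22.0, 561.9], [-18.0, 560.8], [-14.0, 560.8], [-10.0, 560.7], [-6.0, 559.6], [-2.0, 559.6], [2.0, 559.5], [6.0, 558.4]] 28.901502532401366
```

Run:
```python
from h import *
import pickle
a=0.098;U=np.array([[np.cos(a),np.sin(a)],[-np.sin(a),np.cos(a)]])
for nm in ["wrist","w1"]:
    st,c=pickle.load(open(nm+".pkl","rb")); Q=cloud(c,st)
    L=np.dstack([Q[...,:2]@U.T-np.array([617.5,-101.5]),Q[...,2]])
    z=L[...,2]
    m=(abs(z-29)<3)&(abs(L[...,0]+48)<6)&(abs(L[...,1])<75); print(nm,"base y range at x=-48",L[m][:,1].min(),L[m][:,1].max())
    m=(abs(z-29)<3)&(L[...,0]<-64)&(L[...,0]>-80)&(abs(L[...,1])<40); print("bar y",np.percentile(L[m][:,1],[2,98]))
    m=(z>60)&(L[...,0]<-80)&(L[...,0]>-115)&(abs(L[...,1])<30);k=np.argwhere(m)[:,::-1]
    W=onplane(c,k,66,st)[:,:2]@U.T-np.array([617.5,-101.5]); print("grip",len(k),W.min(0),W.max(0))
    # lid: points z>50
    m=(z>50)&(z<145)&(L[...,0]>-30)&(L[...,0]<80)&(abs(L[...,1])<60); p=L[m]; print("lid", len(p))
    if len(p)>50:
        i=p[:,2]>p[:,2].max()-12; print(p[i].min(0),p[i].max(0))
        o=np.array([62,36]);d=p[:,[0,2]]-o; r=np.hypot(d[:,0],d[:,1]); ang=np.arctan2(d[:,1],-d[:,0]); print(np.percentile(r,[50,99]),np.percentile(ang[r>80],[5,50,95]))
st,c=pickle.load(open("wrist.pkl","rb"))
cv2.imwrite("pics/w0crop.png",cv2.resize(c["image"][110:310,210:410],None,fx=3,fy=3,interpolation=cv2.INTER_CUBIC))
```

```text
wrist base y range at x=-48 -51.910637090351685 55.324820848253026
bar y [-9.83743089 13.51912188]
grip 206 [-103.75755623   -5.15527705] [-89.7820017   12.10189746]
lid 5562
[-14.69995805 -53.73739106 128.53102036] [  3.49249452  56.35237163 140.50818464]
[101.06012192 123.78853629] [0.90979355 0.98961216 1.00939691]
w1 base y range at x=-48 -51.381457530854334 55.86891370698414
bar y [-9.9594683  13.56991774]
grip 143 [-103.78167761   -5.76590723] [-89.57265912  13.52477236]
lid 3763
[-14.50660557 -53.71519445 128.7311273 ] [  3.48406751  57.07450654 140.72009324]
[ 95.1671122  123.79333427] [0.91289093 0.99938553 1.01554511]
```

View pics/w0crop.png

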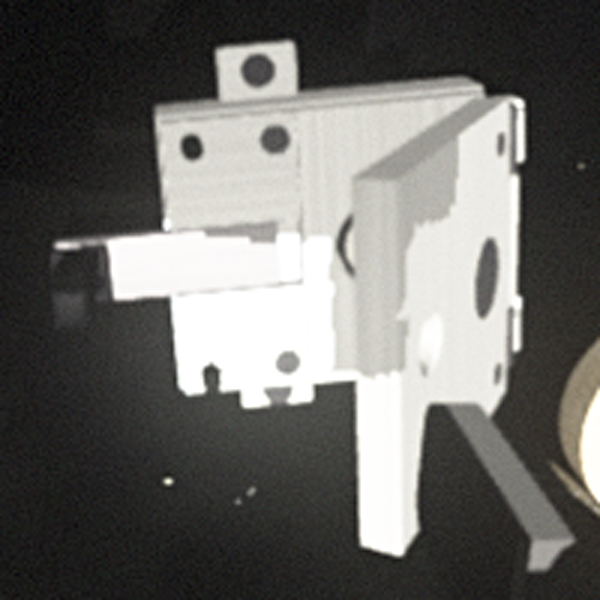

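```bash
cat >> h.py <<'E'
A=0.098; UV0=np.array([616.0,-99.7])
def set0(a,uv): 
    global A,UV0; A=a;UV0=np.array(uv)
def J(x,y,z):
    ca,sa=np.cos(A),np.sin(A); u,v=UV0[0]+x,UV0[1]+y
    return [u*ca-v*sa,u*sa+v*ca,z]
def Q(yaw): 
    c,s=np.cos(yaw),np.sin(yaw); return quat(np.array([[c,0,-s],[s,0,c],[0,-1,0.]]))
def loc(p):
    ca,sa=np.cos(A),np.sin(A); return np.array([p[0]*ca+p[1]*sa-UV0[0],-p[0]*sa+p[1]*ca-UV0[1],p[2]])
def S(): 
    s=bot.read_state(); print("t%.2f"%s["clock"],"loc",np.round(loc(s["ee_pos"]),1),"F",np.round(s["ft_force"],1),"w%.1f"%s["grip_width"]); return s
def snap(n,cam,box=None,f=3):
    import pickle
    st=bot.read_state(); c=bot.read_camera(cam); pickle.dump((st,c),open(n+".pkl","wb"))
    im=c["image"]
    if box: x,y,w,h=box; im=im[y:y+h,x:x+w]; im=cv2.resize(im,None,fx=f,fy=f,interpolation=cv2.INTER_CUBIC)
    cv2.imwrite(f"pics/{n}.png",im)
E
python3 - <<'E'
from h import *
import pickle
st,c=pickle.load(open("scene.pkl","rb")); P=cloud(c).reshape(-1,3)
m=(P[:,2]>330)&(P[:,0]>600)&(abs(P[:,1])<150); print("shelf x", np.nanpercentile(P[m][:,0],[0,1,5,50]) if m.any() else None)
q=Q(A)
bot.move_gripper(50,40)
bot.move_to(J(-95.2,0,140),q); S()
print(bot.servo_line(J(-95.2,0,58),speed=120,until_force=12)); S()
bot.move_gripper(5,40); S()
snap("g1","wrist"); snap("g1s","side",(180,130,130,120),4)
E
```

```text
shelf x [600.15834512 805.23568478 848.20172508 983.32802812]
t2.07 loc [-94.4   0.4 141.1] F [ 0.2 -0.4  0.4] w50.0
False
t2.90 loc [-94.7   0.1  58.8] F [ 0.  -0.3  0.4] w49.8
t3.31 loc [-95.   -0.1  58.6] F [-2.  -0.2  6.8] w12.8
```

View pics/g1.png

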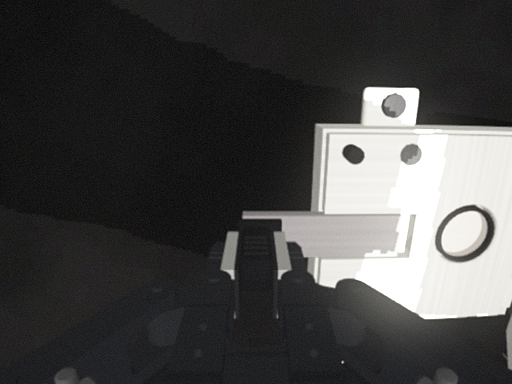

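View pics/g1s.png

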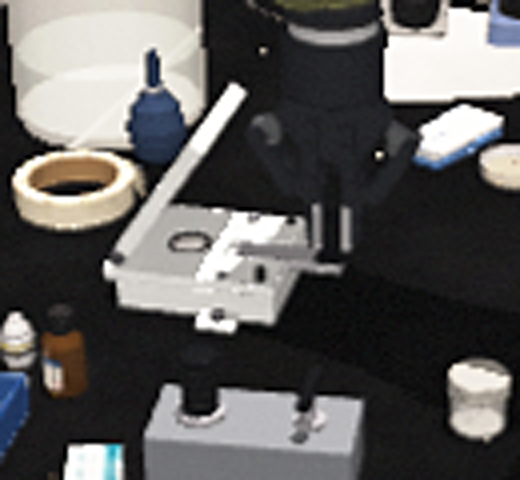

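The fingers are closed on the grip (wrist view ≈255,260; width 12.8 against a nominal 14). Now I'll pull.

Run:
```python
from h import *
print(bot.servo_line(J(-95-36,0,58.6),speed=60,until_force=18)); S()
bot.dwell(0.3); S()
snap("g2","wrist")
```

```text
True
t3.92 loc [-1.25e+02 -1.00e-01  5.89e+01] F [6.8 1.5 0.8] w13.2
t4.22 loc [-1.25e+02 -1.00e-01  5.88e+01] F [3.  0.5 4.3] w13.2
```

View pics/g2.png

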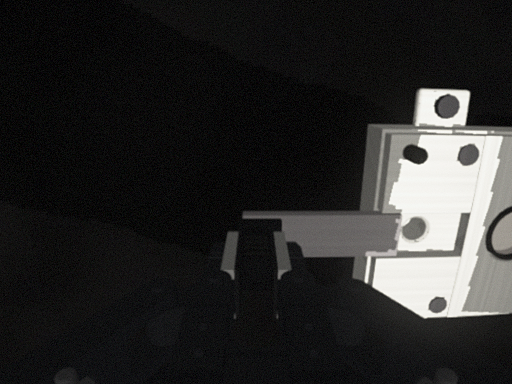

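The slide is out against its stop: the bar end is clear of the bore, which shows at ≈(414,229). I'll measure the bore and then release.

Run:
```python
from h import *
import pickle
st,c=pickle.load(open("g2.pkl","rb"))
im=cv2.resize(c["image"][195:265,370:480],None,fx=7,fy=7,interpolation=cv2.INTER_CUBIC); cv2.imwrite("pics/g2c.png",im)
for uv in [(414,229),(412,229),(417,229)]: print(loc(onplane(c,[uv],22,st)[0]))
P=cloud(c,st)
L=P@np.array([[np.cos(A),-np.sin(A),0],[np.sin(A),np.cos(A),0],[0,0,1]])-np.r_[UV0,0]
print("bar centre/edges rows"); 
k=[(300,218),(300,256),(372,140),(366,255)]
print(np.round([loc(x) for x in onplane(c,k,30,st)],1))
```

```text
[-37.30153962   0.39954999  22.        ]
[-38.45147435   0.41305045  22.        ]
[-35.57255832   0.37887049  22.        ]
bar centre/edges rows
[[-101.9   10.6   30. ]
 [-100.9  -11.    30. ]
 [ -69.3   50.3   30. ]
 [ -65.7  -10.8   30. ]]
```

View pics/g2c.png

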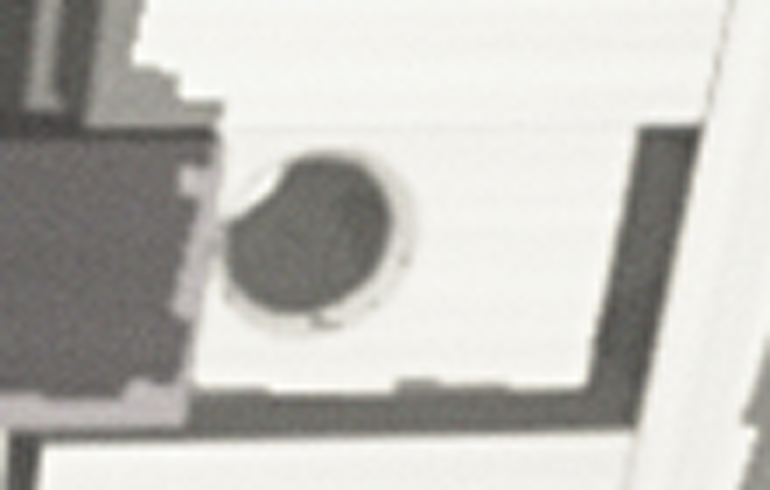

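```bash
sed -i 's/^A=0.098; UV0=.*/A=0.098; UV0=np.array([613.8,-99.2])/' h.py
python3 - <<'E'
from h import *
bot.move_gripper(40); s=S()
p=s["ee_pos"]; bot.servo_line([p[0],p[1],130],speed=150); 
bot.move_gripper(0)
snap("g3","wrist")
S()
import numpy as np
# arc of fingertip; TCP = tip + 19
def wp(th,r=116,hw=14.5):
    x=62-r*np.cos(th)+6*np.sin(th); z=36+r*np.sin(th)+6*np.cos(th)
    return J(x+hw,25,z+bot.tip_reach)
print(bot.tip_reach,loc(wp(1.3)),bot.ik(wp(1.3),Q(A)))
a=loc(p)
bot.servo_line([p[0],p[1],240],speed=250)
w=wp(1.3); bot.move_to([w[0],w[1],240],Q(A)); S()
bot.servo_line(w,speed=150,until_force=10); S()
snap("l1","side",(180,100,150,120),4)
E
```

```text
t4.65 loc [-122.8   -0.6   58.4] F [ 0.6  0.1 -0.4] w40.1
t5.79 loc [-122.9   -0.6  129.9] F [ 0.  -0.9  0.3] w-0.2
19.0 [ 51.25148499  25.         168.37774248] [-6.78320749e-02  6.34969584e-01  1.22915063e+00 -4.44089210e-16
  1.27747244e+00 -1.65832075e-01]
t7.12 loc [ 50.5  24.9 238.8] F [ 0.3 -0.1  0.1] w0.1
t7.74 loc [ 51.4  24.7 169.8] F [0.1 0.1 0.6] w-0.3
```

View pics/l1.png

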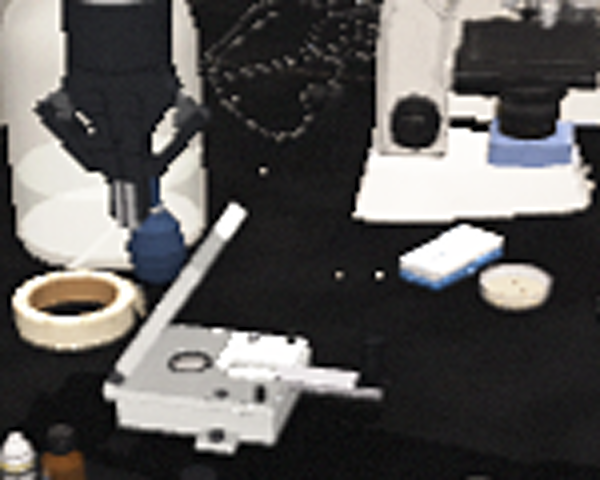

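View pics/g3.png

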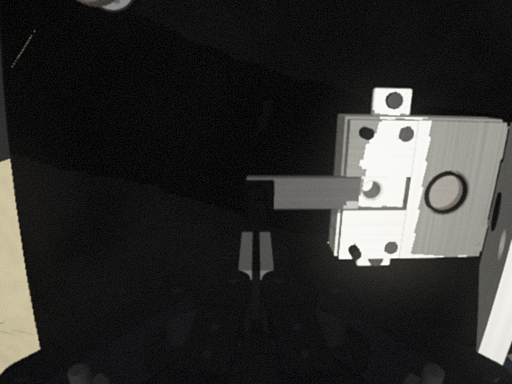

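The fingers are behind the lid, on its hinge side, with clearance (crop ≈125,205; lid edge at ≈230,215). The slide stayed out. Now I'll sweep the lid down along its arc.

Run:
```python
from h import *
def wp(th,r=116,hw=14.5):
    x=62-r*np.cos(th)+6*np.sin(th); z=36+r*np.sin(th)+6*np.cos(th)
    return J(x+hw,25,z+bot.tip_reach)
for th in [1.1,0.95,0.8,0.65,0.5,0.36,0.23,0.12,0.06]:
    if bot.servo_line(wp(th),speed=80,until_force=30): print("stop",th); S(); break
    s=S()
bot.dwell(0.4); S()
snap("l2","side",(180,100,150,120),4)
```

```text
t8.23 loc [ 29.6  24.9 162.1] F [ 0.6  0.  -0.6] w-0.3
t8.60 loc [ 14.3  24.9 153.2] F [ 0.3 -0.3  0.2] w0.2
t8.97 loc [  0.3  25.  142.7] F [0.4 0.1 0.4] w0.2
t9.33 loc [-12.   25.  130.2] F [0.4 0.1 1. ] w0.0
t9.70 loc [-22.3  25.  116. ] F [-0.1 -0.2  0.7] w-0.1
t10.05 loc [-30.   25.  101.4] F [0.8 0.6 0.3] w0.1
t10.39 loc [-35.2  25.1  87.1] F [ 0.1 -0.4 -0.4] w-0.1
t10.70 loc [-38.2  25.   74.5] F [-1.  -0.8  0.7] w0.1
t10.95 loc [-39.   25.   67.7] F [ 0.  -0.4  0.1] w0.1
t11.35 loc [-38.9  25.   68. ] F [-0.2  0.3  0.7] w-0.2
```

View pics/l2.png

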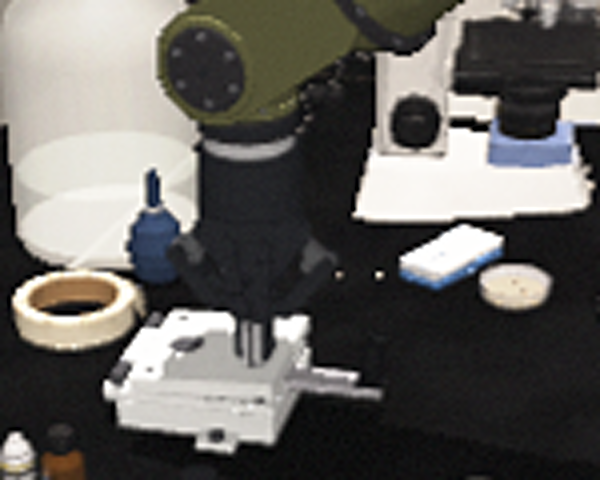

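The lid has swung down and lies almost flat under the fingers. The sensor shows little force, so I'll press until I feel contact.

Run:
```python
from h import *
s=S(); p=s["ee_pos"]
print(bot.servo_line([p[0],p[1],p[2]-10],speed=20,until_force=9)); S()
bot.dwell(0.4); s=S()
p=s["ee_pos"]; bot.servo_line([p[0],p[1],170],speed=200); S()
p2=J(-60,20,170); bot.move_to(p2,Q(A)); bot.dwell(0.1)
snap("l3","wrist"); S()
```

```text
t11.40 loc [-38.9  25.   68. ] F [-0.  -0.   0.4] w0.1
True
t11.82 loc [-39.   25.   61.1] F [-1.3 -0.2  6.7] w0.4
t12.22 loc [-39.   25.   61.1] F [-2.8  0.9  9.1] w0.0
t12.92 loc [-39.5  25.  168.6] F [-0.2 -0.8 -0.3] w-0.3
t13.32 loc [-59.8  20.1 169.3] F [ 0.3 -0.1  0.9] w0.0
```

View pics/l3.png

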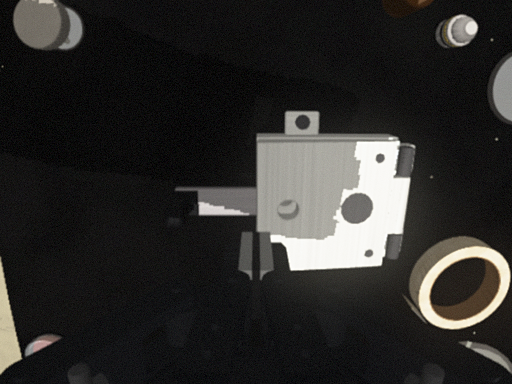

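The lid is down, with its pin hole at ≈(289,209). I'll measure the hole, then go to the pin.

Run:
```python
from h import *
import pickle
st,c=pickle.load(open("l3.pkl","rb"))
P=cloud(c,st); print("lid z near hole",np.round([P[195,289],P[225,275],P[190,330]],1))
cv2.imwrite("pics/l3c.png",cv2.resize(c["image"][180:240,250:330],None,fx=9,fy=9,interpolation=cv2.INTER_CUBIC))
for z in(42,48.8): print(np.round(loc(onplane(c,[(289,209)],z,st)[0]),1))
```

```text
lid z near hole [[586.5 -29.8  49.1]
 [578.4 -56.   50.2]
 [619.1 -23.5  45.6]]
[-31.8  -2.4  42. ]
[-32.6   0.2  48.8]
```

View pics/l3c.png

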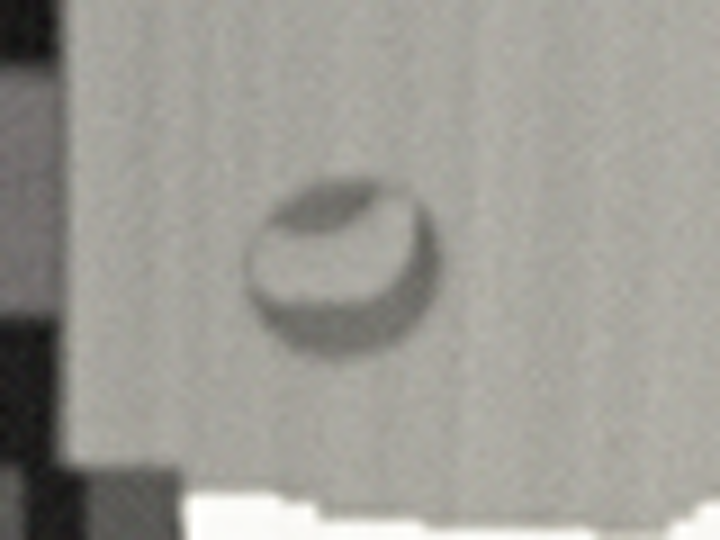

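Run:
```python
from h import *
k=[537.5,188.85]; q=Q(A)
s=S(); p=s["ee_pos"]; bot.servo_line([p[0],p[1],200],speed=250)
bot.move_gripper(50,90)
bot.move_to([*k,170],q); bot.dwell(.1); snap("p0","wrist"); S()
print(bot.servo_line([*k,70],speed=100,until_force=10)); S()
bot.move_gripper(15,90); s=S(); print(s["ee_pos"])
snap("p1","wrist")
print(bot.servo_line([*k,150],speed=80)); s=S(); print(s["ee_pos"])
snap("p2","wrist"); snap("p2s","side",(180,120,150,130),4)
```

```text
t13.32 loc [-59.8  20.1 169.3] F [ 0.3 -0.1  0.9] w0.0
t15.14 loc [-60.  233.1 170.3] F [-0.4 -0.2  0.7] w49.8
False
t16.29 loc [-60.1 234.6  70.7] F [-0.1 -0.1  0.2] w50.2
t16.66 loc [-60.  234.6  70.8] F [-1.3 -0.9  6.1] w22.2
[537.85899407 188.95957433  70.77268385]
False
t17.86 loc [-60.6 234.5 149.4] F [-0.9 -0.1 -1.6] w22.1
[537.26631978 188.75757052 149.38673994]
```

View pics/p1.png

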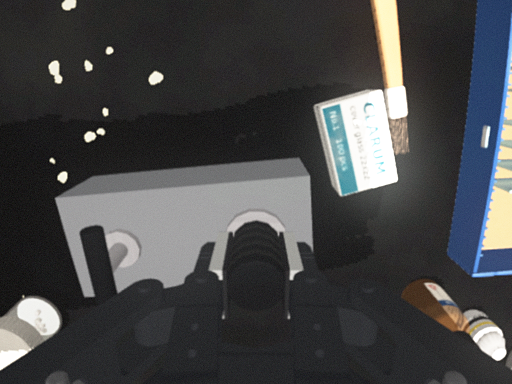

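View pics/p2s.png

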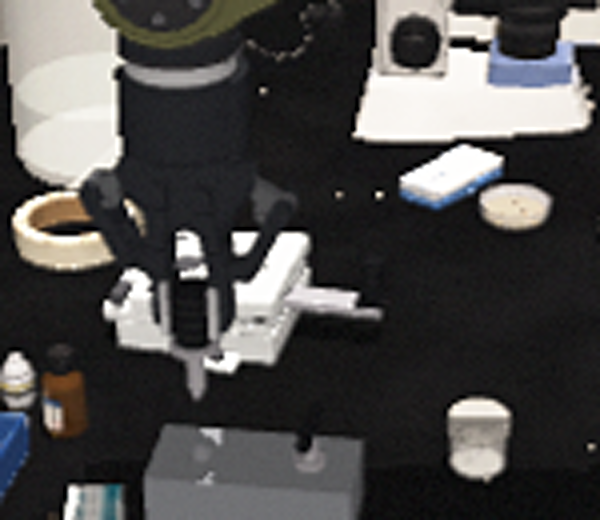

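View pics/p2.png

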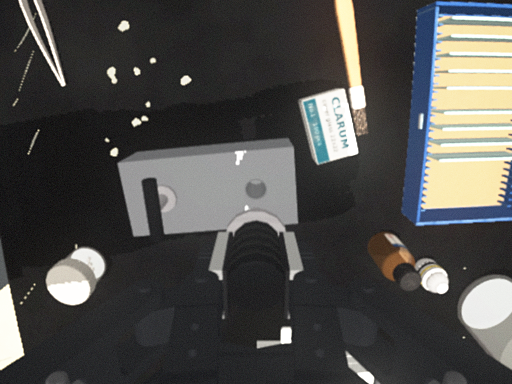

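The pin is held upright (side crop: knob ≈190,315, tip ≈196,395). Now I'll move it over the lid hole and check from two views before inserting.

Run:
```python
from h import *
q=Q(A); s=S(); p=s["ee_pos"]
bot.servo_line(J(-34.6,0,150),speed=180); bot.servo_line(J(-34.6,0,121),speed=60); bot.dwell(.3); S()
snap("i1","wrist"); snap("i1s","side",(195,140,100,90),6); snap("i1c","scene",(250,160,90,80),7)
```

```text
t17.96 loc [-60.6 234.5 149.4] F [ 1.4  0.9 -1.7] w22.0
t20.35 loc [-34.5  -0.  121.3] F [-0.3  0.7 -1. ] w22.2
```

View pics/i1s.png

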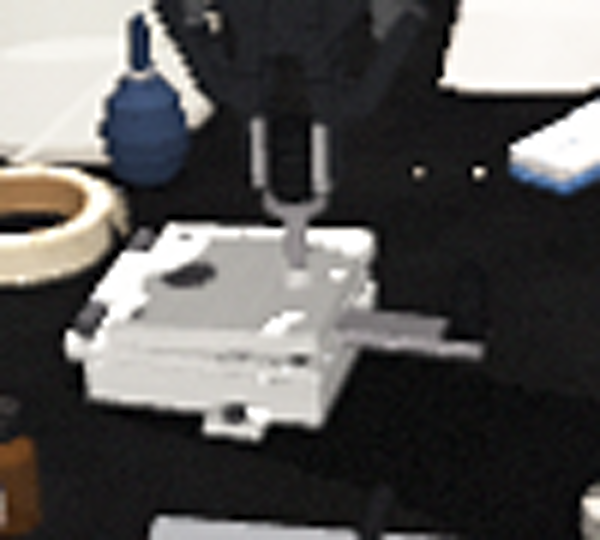

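View pics/i1c.png

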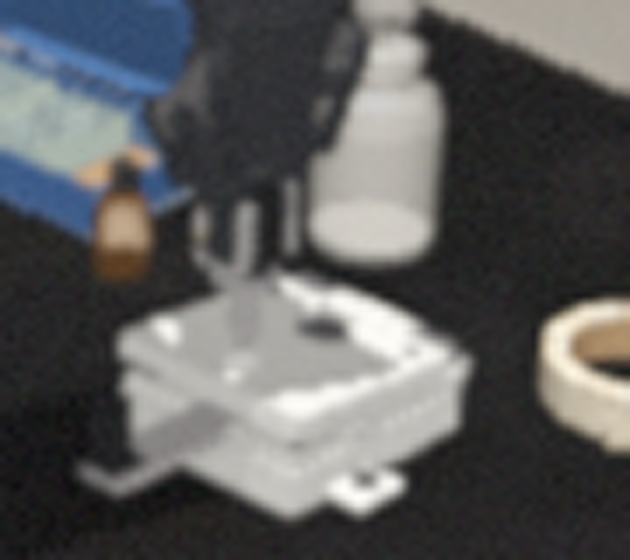

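View pics/i1.png

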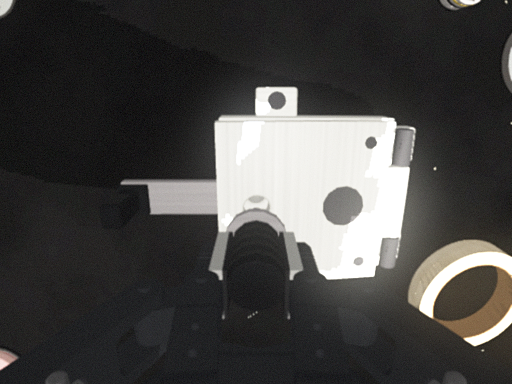

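The tip is right above the hole in both views (side ≈297,275; scene ≈240,370). I'll descend guarded; any force above TCP z ≈ 79 would mean a jam.

Run:
```python
from h import *
r=bot.servo_line(J(-34.6,0,81),speed=40,until_force=8); s=S(); print(r)
if not r:
    r=bot.servo_line(J(-34.6,0,68),speed=20,until_force=20); s=S(); print(r)
    bot.dwell(.3); S()
snap("k1","side",(195,140,100,90),6); snap("k1c","scene",(250,160,90,80),7)
```

```text
t21.65 loc [-34.4  -0.   81.3] F [-0.8 -0.4 -1.5] w22.3
False
t22.20 loc [-34.6  -0.1  70.7] F [-2.9 -0.7  7.8] w21.5
True
t22.50 loc [-34.6  -0.1  70.7] F [-3.   0.1  8.6] w21.7
```

View pics/k1.png

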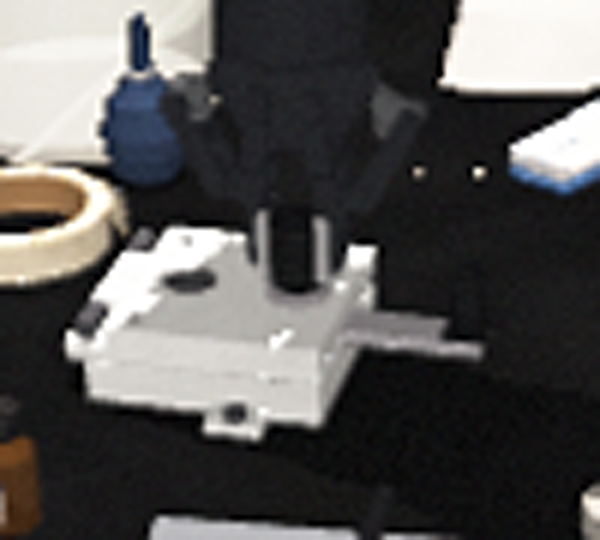

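Inserted: the TCP stopped at 70.7, and 70.8 is the computed seated height. I'll push a bit harder for margin and check that the height no longer changes, which would mean the lid is hard shut.

Run:
```python
from h import *
for dz in (70,69.5,69,68.5,68,67.5,67):
    bot.servo_line(J(-34.6,0,dz),speed=10); bot.dwell(.15); s=S()
    if s["ft_force"][2]>22: break
bot.dwell(.5); s=S(); print(s["moment"],s["effort"])
snap("k2","side",(195,140,100,90),6); snap("k2c","scene",(250,160,90,80),7); snap("k2w","wrist")
```

```text
t23.00 loc [-34.5  -0.1  70.7] F [-6.   0.1 11.8] w22.3
t23.40 loc [-34.5  -0.1  70.7] F [-9.  -0.5 16.3] w22.0
t23.80 loc [-34.4  -0.1  70.6] F [-10.3   0.   21.6] w22.2
t24.20 loc [-34.4  -0.2  70.5] F [-13.2   1.   26.8] w22.3
t24.70 loc [-34.4  -0.2  70.5] F [-12.5  -0.6  26.6] w21.7
[0.04643027 2.32592139 0.0120355 ] [ 4.30698367e-01 -5.08760297e+01 -2.78935397e+01  3.03386115e-01
 -3.24876666e+00  3.23179609e-02]
```

View pics/k2.png

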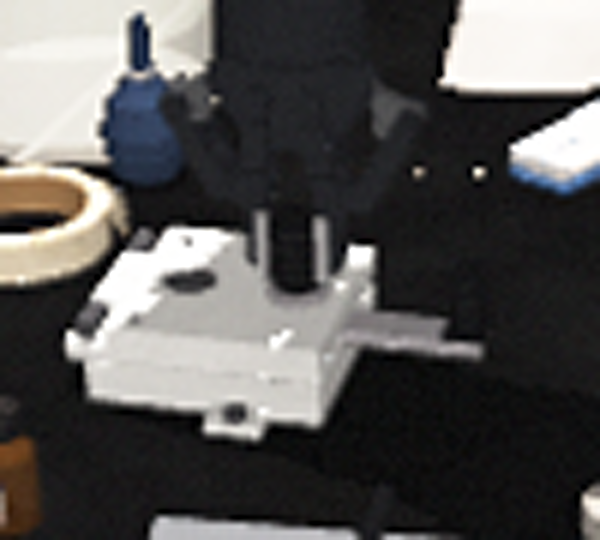

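View pics/k2w.png

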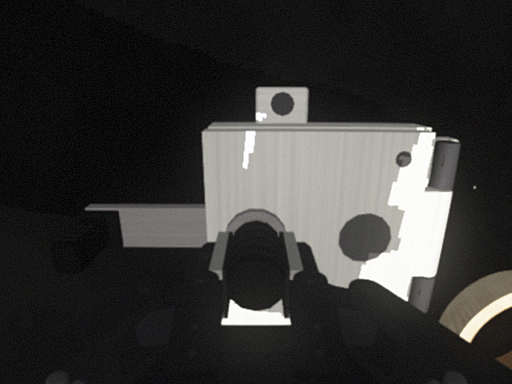

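View pics/k2c.png

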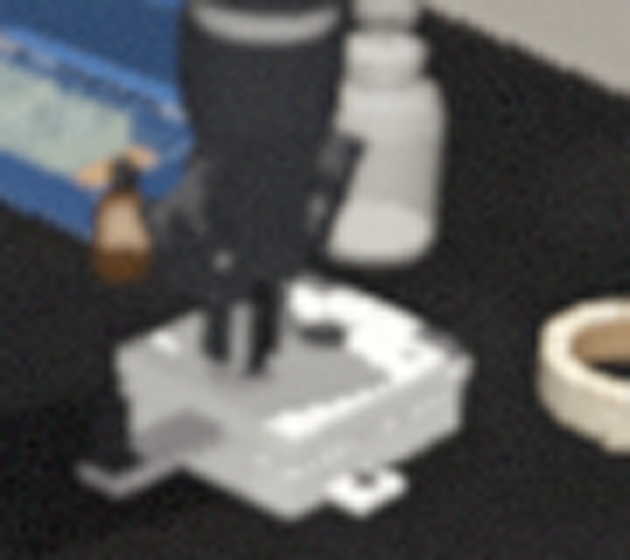

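Run:
```python
from h import *
import pickle
for n in("l3","k2w"):
    st,c=pickle.load(open(n+".pkl","rb")); P=cloud(c,st).reshape(-1,3)
    L=np.array([loc(p) for p in P]); 
    m=(abs(L[:,1]-35)<17)&(L[:,0]>-55)&(L[:,0]<30)&(L[:,2]>36)&(L[:,2]<56)
    f=np.polyfit(L[m][:,0],L[m][:,2],1); print(n,m.sum(),"lid angle",-f[0],"z at hole",np.polyval(f,-35))
st,c=pickle.load(open("k2w.pkl","rb"));print("base front,grip",[np.round(loc(onplane(c,[uv],z,st)[0]),1) for uv,z in[((75,250),66),((205,225),42)]])
```

```text
l3 4527 lid angle 0.07390532938552584 z at hole 48.453064755460076
k2w 11780 lid angle -0.002379336329729734 z at hole 40.831300044458395
base front,grip [array([-115.2,    4.7,   66. ]), array([-59.5,   6.8,  42. ])]
```

Run:
```python
from h import *
S(); bot.finish_job()
```

```text
t24.85 loc [-34.4  -0.1  70.5] F [-13.3   1.3  25.7] w22.1
the job is handed in; nothing more can be done
```

I handed the job in at t ≈ 24.9 s, still gripping the pin by its knob and pushing down on it. `finish_job` gives no verdict, so whether it passed is unknown.

**What I did:**
- **Slide:** I pulled it out until the force rose at its stop. The wrist view then showed the bore clear of the bar.
- **Lid:** I swept it down along its arc and pressed it onto its buffers. With the fingers lifted it rested at a measured 0.074 rad, close to the expected 0.07.
- **Pin:** I took the knob pin from the stand and inserted it through the lid's hole into the bore with no force on the way down.

**Last checks:**
- **Lid shut:** the wrist depth put the lid at −0.002 rad. The height held within 0.2 mm while the push rose from about 9 to 26 N.
- **Pin seated:** the TCP stood at 70.5 mm, against about 70.8 mm computed for a seated pin. I did not see the tip itself; its position follows from the TCP, and the pin looked upright.
- **Grip:** it was set to 90 N, with a finger opening of about 22 mm.
- **T-pin and loose things:** I touched none of them.

**Disagreements:**
- **Bore and hole position:** my two measurements (bore mouth, then lid hole) differed by about 1 mm along the jig's x, so I aimed between them.
- **Side force:** about 13 N of sideways force remains at the wrist under the push.
- **Slide position at the end:** a rough final pixel check of the slide grip gave x = −115 mm, where about −123 mm was expected. I put that down to a crudely picked pixel and did not resolve it. The pin entering the bore and the slide being untouched since the pull both suggest it is still at its stop.

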